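# Turn the storage jar's label to the front of the rack

### The job

The storage jar with the red label has been left pulled forward in its bay on the lime wire rack. Push it fully home against the back rail and then, pressing it to the rail just firmly enough not to slip, roll it round by its wall with a fingertip (it is too wide to grip) until its label faces straight out of the rack's open front like its neighbours'. It is glass, so no hard presses or knocks; do not tip or lift it or shift the jars beside it, and leave it standing home when you take your hand away.

Things in the scene. Friction and masses are not known exactly. Their poses are not given: they have to be found in the camera images.
- rack: Lime wire rack fixed on the counter, 309 mm wide, 125 deep. Origin: centre of its underside. x points out of its open front, away from the robot to the room; y along its width, z up. Upper deck with a grey non-slip liner at z = 100 mm, x = -56 to +70. Three bays at y = -103, 0, +103, 98 mm wide between wire dividers that reach forward to x = +7 and up to z = 172; open at top and front.
- rack_rail (a point): Middle of the upper of two rigid wire back rails (5 mm wire, 135 and 170 mm above the counter) that run along y over all three bays, at x = -56 mm in the rack's frame. A jar that touches them has its axis 49.5 mm in front. Pressed against them by a fingertip with some 12 to 16 N, it rolls round with the fingertip; below about 9 N the fingertip slips, over 20 N is too much for it.
- tag_lentil: Red tag, 40 by 18 mm, hung on the deck's front wire at the middle of the red-label jar's bay. Origin on the wire at deck height (x = 70, z = 100 mm in the rack's frame); axes as the rack's. Seen from it, a jar that is home has its axis at x = -76 mm, y = 0.
- jar_lentil_mid (a point): Centre (half-way up) of the jar to turn: glass, red-banded label, orange-brown contents, lime lid; 94 mm in diameter, 105 high, 0.4 to 0.8 kg, loose. Wall straight to 82 mm up, then the 92 mm wide lid, flat on top. It starts upright on the upper deck, 15 to 40 mm forward of home. x axis: from its axis to its label. It slides easily on the wire and drags on the liner.
- jar_lentil_label (a point): Middle of the red-banded label on that jar's wall, 47 mm from its axis along its x axis, 52 mm above its foot. The label covers 80 degrees of the wall; a 16 mm wide white tab runs from its middle up over the lid's edge onto the lid's top and ends in a red patch. It starts 70 to 180 degrees away from the front, either way round.
- jar_coffee_mid (a point): Centre (half-way up) of the neighbouring jar with the blue-banded label and dark contents, same size, loose, standing home in another bay with its label to the front.
- jar_rice_mid (a point): The same for the neighbouring jar with the yellow-banded label and white contents.
Things that resemble listed ones, but are neither listed nor needed, are in the scene too. What is shaped like the part that bears jar_lentil_mid but purple is not meant.

How it is judged:
On the way, in this order (a step that is already met when the one before it is completed fails the run):
1. the red-label jar is home against the back rail (x of jar_lentil_mid in the frame of rack below -0.001 m), for 0.2 s.
2. the red-label jar's label faces the rack's front, the jar still home (x of jar_lentil_mid in the frame of rack below -0.001 m and angle between the x axis of jar_lentil_mid and the x axis of rack, either way round below 0.21 rad and x of jar_lentil_label in the frame of rack above 0.02 m), for 0.2 s.
At the end, for the whole second after the job is handed in: The red-label jar stands upright on the deck in its own bay, within 5 mm of the back rail, its label within 12 degrees of straight out of the rack's front; the two other jars are within 12 mm of where they were (all of step 2 and z of jar_lentil_mid in the frame of tag_lentil between 0.047 and 0.058 m and angle between jar_lentil_mid's own z axis and vertical below 0.06 rad and y of jar_lentil_mid in the frame of tag_lentil between -0.012 and 0.012 m and distance of each of jar_coffee_mid, jar_rice_mid from where it was at the start of the episode below 0.012 m); the robot touches nothing.
It fails at once if the red-label jar is pressed with more than 22 N (contact force between jar_lentil and the fingers above 22 N or contact force between jar_lentil and the arm above 22 N).
It fails at once if the red-label jar is tipped more than 10 degrees (angle between jar_lentil_mid's own z axis and vertical above 0.175 rad).
It fails at once if the red-label jar is lifted off or falls from the deck (z of jar_lentil_mid in the frame of rack above 0.175 m or z of jar_lentil_mid in the frame of rack below 0.14 m).
It fails at once if a neighbouring jar is shifted more than 15 mm (distance of any of jar_coffee_mid, jar_rice_mid from where it was at the start of the episode above 0.015 m).
It also fails if it takes over 72 s, if anything falls off the work surface, if the arm or the gripper's body presses on something with over 40 N, if the wrist force passes 120 N, or if a joint passes its speed limit or range.

### The arm

A 6-joint arm with a two-finger parallel gripper is mounted at the origin on the work surface. World frame = base frame: x ahead of the robot, y to its left, z up, the work surface at z = 0. Lengths are in m, angles in rad, forces in N, time in s.
With the tool pointing down it reaches from about 0.35 to 0.95 m from the base axis. Payload 17.4 kg.
Tool frame: the origin (TCP) lies between the finger pads; the fingertips stand 17 mm ahead of it and the grasp point (between the pads) lies 2 mm behind it; z points along the fingers, y is the line along which they close (so a half turn about z gives the same grasp; the last joint's range is limited). The gripper opens to 93 mm and grips with 3 to 60 N. Pads are 15 mm wide; open, the fingers measure 128 mm over their backs; the gripper's body (75 mm by 188 mm) begins 65 mm behind the grasp point.
Start: joints at [1.19, 0.116, 1.442, -0, 1.584, -0.038], TCP at [0.227, 0.636, 0.197] pointing down, gripper open.
Joint ranges: [-2.83, 2.83], [-0.83, 2.19], [0.07, 2.5], [-1.14, 4.28], [0.01, 3], [-2.97, 2.97]. Speed limits (rad/s): [1.89, 1.89, 2.22, 3.14, 3.14, 3.14].

### API

Orientations are given as a unit quaternion [w, x, y, z].
In Python, from station import sense, get_image, calibration, job gives the robot as it stands.
- The arm moves only by the tool move_arm, never from a script. Its argument "series" is a list of rows, each a list of 7 numbers: the closure, from 0 (fully open) to 1 (shut), then the shift along the tool's x, y, z in units of 30 mm (1.0 is 30 mm), then the turn, a rotation vector about the tool's x, y, z in units of 10 degrees (1.0 is 10 degrees). In form: [[jaw, tx, ty, tz, ax, ay, az], ...]. A call has 1 to 20 rows; each row shifts and turns the commanded pose from where the row before left it, along the tool's axes as they then stand; what a row does not reach is not made up. A row lasts 1/8 s, in which the tool goes at most 62.5 mm and 10.7 degrees, less where a joint would pass 70% of its speed; a pose out of reach is approached as far as the arm can. A call is refused whole if a number of a shift passes 1 or a number of a turn 1, either way. A call with a gripper value outside its range is refused whole. The fingers move at their own pace and stop on an object; "grip_force" is the grip in N (left out, the last holds). Time passes only in rows, so rows that do not move let the fingers close. It gives the time, the measured TCP pose, the force, the opening and the grip force at its end, in the units of the state.
- sense(): the state, without advancing time (a new reading comes with each control period).
- get_image(name): name is "scene" or "top" or "wrist"; returns the picture (400x640x3 uint8, red, green, blue); there is no depth.
- calibration(name): a dict with "fx", "fy", "cx", "cy" (pixels), "T" (4x4, takes a point from camera to world coordinates); the wrist camera has in their place "tool_from_camera" (4x4, takes a point from camera to tool coordinates, whose origin is the TCP and whose axes are the flange's). Camera axes: x right, y down, z forward; pixel columns grow to the right and rows downward; lengths in m; the calibration is good to about 2 mm. A picture is of the moment at which its call begins: read the wrist's pose just before it. calibration takes no time and is no camera call.
- job.hand_in(): hands the job in; it is judged then, once.
The state is a dict: "t": time; "joint_positions": joint angles; "joint_vel": joint speeds; "joint_torque": joint torques, N m; "tcp_pos": TCP position; "eef_rot": TCP orientation; "wrist_force": force on the tool from outside, world axes, zero at the start; "moment": the same for the moment, N m; "opening": finger opening in m; "finger_force": force on a finger pad.
Only numpy, scipy, OpenCV 4.12 (cv2) and the standard library are available. Lean on these libraries where they do the work, as an engineer would, in place of code of your own. Each camera call takes 0.05 s, during which the arm holds its last target. There are 200 camera calls.

## Working session

There is one attempt and no reset: what is moved stays moved. The work goes in short steps, Python scripts to look and compute and a tool call to move; the robot and the scene stay as the last step left them, time stands still between calls to the robot, and variables do not carry over. Pictures are saved under pics/ and viewed, at most 10 in all, crops included, and the job is handed in when it is done.

Besides the shell and the picture viewer there is one more tool, called after "Emit:" by a JSON object that holds its "api" and its "payload", one argument or row to a line. move_arm: Moves the arm, as the interface text tells. Its arguments: {"type":"object","properties":{"series":{"type":"array","items":{"type":"array","items":{"type":"number"}}},"grip_force":{"type":"number"}},"required":["series"]}

```bash
mkdir -p pics; ls
python3 - <<'E'
from station import *
import cv2
print(sense())
for n in ("scene","top"):
    cv2.imwrite(f"pics/{n}0.png",get_image(n)[:,:,::-1]); c=calibration(n); print(n,{k:(v if k!="T" else [[round(float(x),4) for x in r] for r in v]) for k,v in c.items()})
print(calibration("wrist"))
E
```

```text
pics
{'t': 0.0, 'joint_positions': array([ 1.19018719e+00,  1.16500287e-01,  1.44227198e+00,  3.09619593e-06,
        1.58398665e+00, -3.77608746e-02]), 'joint_vel': array([-0.00139803,  0.00041428,  0.00018314, -0.00169732, -0.00132566,
       -0.00088956]), 'joint_torque': array([ 1.35733419e-03, -7.21229839e+01, -6.22637630e+01,  7.80995353e-02,
        2.33793404e-02, -9.61400542e-05]), 'tcp_pos': array([0.22681314, 0.63550982, 0.19589138]), 'eef_rot': array([-1.22609549e-04,  1.70585733e-01,  9.85342665e-01, -5.70101038e-04]), 'wrist_force': array([-0.39254434,  0.41668156,  0.16032198]), 'moment': array([-0.00796754, -0.01655637,  0.03622413]), 'finger_force': 0.0, 'opening': 0.0929268261368549}
scene {'fx': 505.793450329525, 'fy': 505.793450329525, 'cx': 321.52238177974317, 'cy': 200.0614140334187, 'T': [[0.2905, 0.4929, -0.8202, 1.2587], [0.9568, -0.1578, 0.2441, -0.1749], [-0.0091, -0.8557, -0.5174, 0.5583], [0.0, 0.0, 0.0, 1.0]]}
top {'fx': 440.4651159139744, 'fy': 440.4651159139744, 'cx': 317.497825125951, 'cy': 189.20363003980393, 'T': [[0.0251, -0.9939, 0.1069, 0.513], [-0.9997, -0.0256, -0.0036, 0.0262], [0.0063, -0.1068, -0.9943, 0.8966], [0.0, 0.0, 0.0, 1.0]]}
{'fx': 281.6964377942182, 'fy': 281.6964377942182, 'cx': 314.45873349672615, 'cy': 196.54203910388696, 'tool_from_camera': array([[ 2.57511148e-04, -9.59948955e-01, -2.80174832e-01,
         7.69837252e-02],
       [ 9.99999826e-01,  3.95760142e-04, -4.36864477e-04,
         1.34954762e-03],
       [ 5.30249630e-04, -2.80174671e-01,  9.59948891e-01,
        -1.88687854e-01],
       [ 0.00000000e+00,  0.00000000e+00,  0.00000000e+00,
         1.00000000e+00]])}
```

View pics/scene0.png

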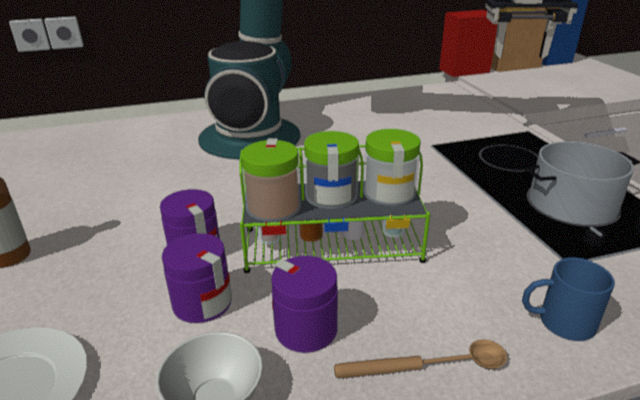

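View pics/top0.png

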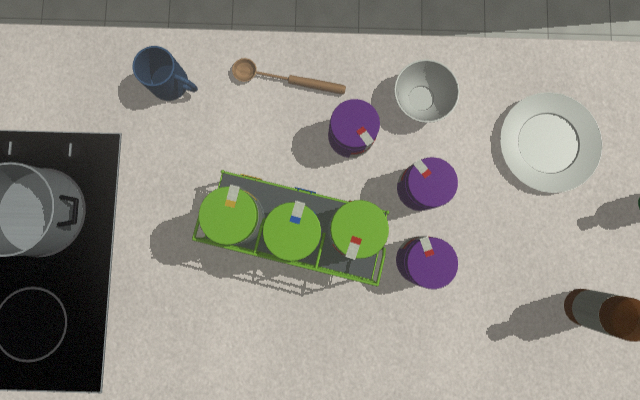

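Run:
```python
import cv2
t=cv2.imread("pics/top0.png")[160:310,190:400]; cv2.imwrite("pics/topc.png",cv2.resize(t,None,fx=3.8,fy=3.8,interpolation=cv2.INTER_CUBIC))
```

```text
(no output)
```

View pics/topc.png

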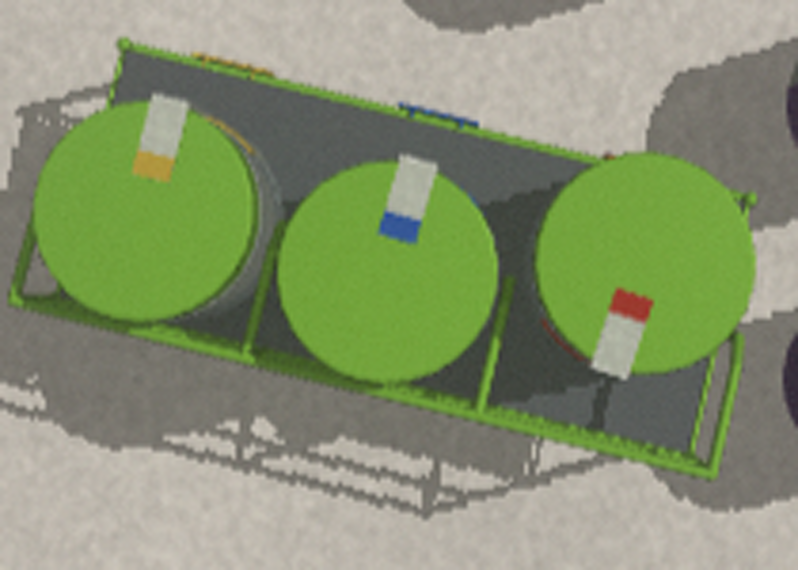

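```bash
cat > h.py <<'E'
import numpy as np
from scipy.spatial.transform import Rotation as R
from station import *
def px2w(c,u,v,z):
    T=np.array(c["T"]); d=T[:3,:3]@[(u-c["cx"])/c["fx"],(v-c["cy"])/c["fy"],1]; o=T[:3,3]
    return o+d*(z-o[2])/d[2]
def w2px(c,p):
    T=np.array(c["T"]); q=T[:3,:3].T@(np.array(p)-T[:3,3]); return q[0]/q[2]*c["fx"]+c["cx"],q[1]/q[2]*c["fy"]+c["cy"]
E
python3 - <<'E'
from h import *
c=calibration("top")
P={}
for n,(u,v),z in [("yel",(145,211),.205),("blu",(388,272),.205),("red",(646,263),.205),("patch",(631,303),.205),("tabend",(611,372),.205),("btab",(417,160),.205),("railL",(15,298),.170),("railR",(712,470),.170),("frontL",(123,44),.1),("frontR",(752,200),.1)]:
    P[n]=px2w(c,190+u/3.8,160+v/3.8,z); print(n,P[n].round(4))
yaw=lambda d:np.degrees(np.arctan2(d[1],d[0]))
for a,b in [("blu","yel"),("railR","railL"),("frontR","frontL")]: d=P[b]-P[a];print(a,yaw(d)-90,np.linalg.norm(d[:2]))
print("label",yaw(P["tabend"]-P["red"]),yaw(P["patch"]-P["red"]),"blue",yaw(P["btab"]-P["blu"]))
s=calibration("scene")
for n in ("yel","blu","red"): print(n,w2px(s,P[n]))
st=sense();print(R.from_quat(np.roll(st["eef_rot"],-1)).as_matrix().round(3))
E
```

```text
yel [0.5423 0.1626 0.205 ]
blu [0.5198 0.0617 0.205 ]
red [ 0.5261 -0.0444  0.205 ]
patch [ 0.5096 -0.0385  0.205 ]
tabend [ 0.4814 -0.0307  0.205 ]
btab [0.5662 0.0511 0.205 ]
railL [0.5049 0.2237 0.17  ]
railR [ 0.4394 -0.0775  0.17  ]
frontL [0.6265 0.1976 0.1   ]
frontR [ 0.5593 -0.1052  0.1   ]
blu -12.572512519647134 0.10341746086138255
railR -12.269384967075112 0.3081801467354635
frontR -12.51633392132399 0.3101753929399142
label 163.0261571873313 160.2801237239934 blue -12.806165731944732
yel (np.float64(391.5035917908714), np.float64(138.36493582326614))
blu (np.float64(330.4048132017517), np.float64(140.80270821772166))
red (np.float64(268.94048328200165), np.float64(150.8686147793826))
[[-0.942  0.336 -0.   ]
 [ 0.336  0.942 -0.001]
 [ 0.    -0.001 -1.   ]]
```

Emit:
{"api": "move_arm", "payload": {
  "series": [
    [1,0,0,-1,0,0,-0.35],
    [1,0,0,-1,0,0,-0.36],
    [1,0,0,-1,0,0,0],
    [1,-0.5,-0.6,0,0,0,0],
    [1,-1,-1,0,0,0,0],
    [1,-1,-1,0,0,0,0],
    [1,-1,-1,0,0,0,0],
    [1,-1,-1,0,0,0,0],
    [1,-1,-1,0,0,0,0],
    [1,-1,-1,0,0,0,0],
    [1,-1,-1,0,0,0,0],
    [1,-1,-1,0,0,0,0],
    [1,-1,-1,0,0,0,0],
    [1,-1,-1,0,0,0,0],
    [1,-1,-1,0,0,0,0],
    [1,-1,-1,0,0,0,0],
    [1,-1,-1,0,0,0,0],
    [1,-1,-1,0,0,0,0],
    [1,-1,-1,0,0,0,0]
  ],
  "grip_force": 20
}}

```text
t: 2.48
tcp_pos: [0.5791, 0.0759, 0.2853]
eef_rot: [-0.001, 0.109, 0.994, -0.0]
wrist_force: [-0.2, 0.5, 0.0]
opening: 0.0004
finger_force: 0.0
```

Emit:
{"api": "move_arm", "payload": {
  "series": [
    [1,-0.4,-0.86,0,0,0,0],
    [1,-0.4,-0.86,0,0,0,0],
    [1,-0.4,-0.86,0,0,0,0],
    [1,-0.4,-0.86,0,0,0,0],
    [1,-0.4,-0.86,0,0,0,0],
    [1,0,0,0.8,0,0,0],
    [1,0,0,0.8,0,0,0],
    [1,0,0,0.8,0,0,0],
    [1,0,0,0.8,0,0,0],
    [1,0,0,0.6,0,0,0],
    [1,0,0,0.5,0,0,0],
    [1,0,0,0,0,0,0]
  ]
}}

```text
t: 3.98
tcp_pos: [0.6092, -0.0611, 0.1565]
eef_rot: [-0.001, 0.109, 0.994, 0.0]
wrist_force: [-0.2, 0.2, 0.8]
opening: 0.0003
finger_force: 0.0
```

```bash
cat >> h.py <<'E'
YAW=np.radians(-12.5); HOME=np.array([.4975,-.0388])
def rel(s=None):
    s=s or sense(); M=R.from_quat(np.roll(s["eef_rot"],-1)).as_matrix()
    d=s["tcp_pos"][:2]-HOME; c,n=np.cos(YAW),np.sin(YAW)
    f=s["wrist_force"]; ph=np.arctan2(-M[1,0],-M[0,0])-YAW
    print("t",round(float(s["t"]),2),"relhome x,y mm",np.round([1e3*(c*d[0]+n*d[1]),1e3*(-n*d[0]+c*d[1])],1),"z",s["tcp_pos"][2].round(4),"toolphi",np.degrees(ph).round(1),
     "r,phi",(1e3*np.hypot(*d)).round(1),np.degrees(np.arctan2(d[1],d[0])-YAW).round(1),"Ftool",(M.T@f).round(1))
E
python3 - <<'E'
from h import *
import cv2
rel(); cv2.imwrite("pics/w1.png",get_image("wrist")[:,:,::-1])
cv2.imwrite("pics/s1.png",cv2.resize(get_image("scene")[100:300,180:440],None,fx=3,fy=3)[:,:,::-1])
E
```

```text
t 3.98 relhome x,y mm [113.9   2.4] z 0.1565 toolphi -0.0 r,phi 113.9 1.2 Ftool [ 0.3  0.2 -0.8]
```

View pics/w1.png

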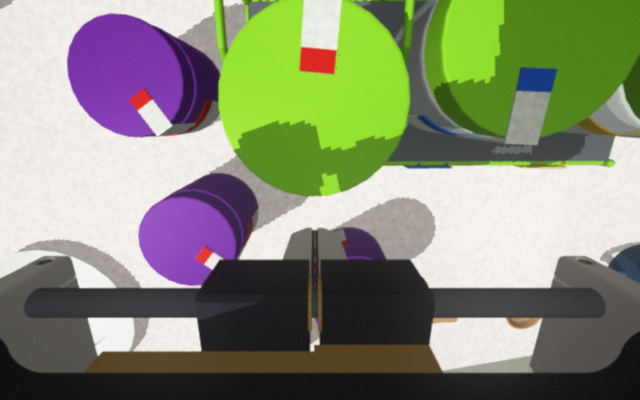

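View pics/s1.png

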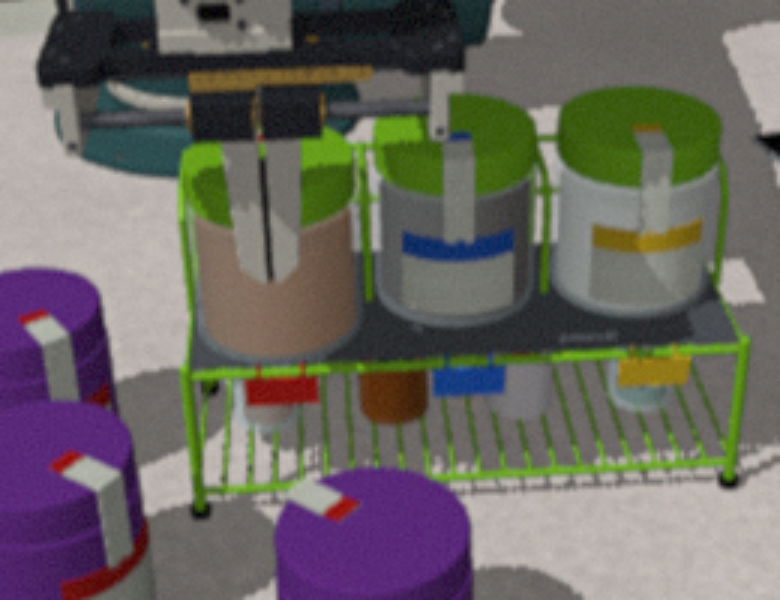

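Emit:
{"api": "move_arm", "payload": {
  "series": [
    [1,0.25,0,0,0,0,0],
    [1,0.25,0,0,0,0,0],
    [1,0.2,0,0,0,0,0],
    [1,0.1,0,0,0,0,0],
    [1,0.05,0,0,0,0,0],
    [1,0.05,0,0,0,0,0],
    [1,0.05,0,0,0,0,0],
    [1,0.05,0,0,0,0,0],
    [1,0.05,0,0,0,0,0],
    [1,0.05,0,0,0,0,0]
  ]
}}

```text
t: 5.32
tcp_pos: [0.5784, -0.0541, 0.1584]
eef_rot: [0.001, 0.109, 0.994, -0.0]
wrist_force: [6.3, -1.7, 3.2]
opening: 0.0009
finger_force: 3.3
```

```bash
python3 -c "
from h import *
rel()"
```

```text
t 5.33 relhome x,y mm [82.3  2.6] z 0.1584 toolphi -0.0 r,phi 82.4 1.8 Ftool [-6.5 -0.3 -3.2]
```

Emit:
{"api": "move_arm", "payload": {
  "series": [
    [1,0.06,0,0,0,0,0],
    [1,0.06,0,0,0,0,0],
    [1,0.06,0,0,0,0,0],
    [1,0.06,0,0,0,0,0],
    [1,0.06,0,0,0,0,0],
    [1,0.06,0,0,0,0,0]
  ]
}}

```text
t: 6.08
tcp_pos: [0.5679, -0.0517, 0.1584]
eef_rot: [0.001, 0.109, 0.994, -0.0]
wrist_force: [7.0, -1.5, 2.7]
opening: 0.0004
finger_force: 3.3
```

```bash
python3 -c "
from h import *
rel()"
```

```text
t 6.08 relhome x,y mm [71.5  2.6] z 0.1584 toolphi -0.0 r,phi 71.5 2.1 Ftool [-7.1  0.  -2.7]
```

Emit:
{"api": "move_arm", "payload": {
  "series": [
    [1,0.06,0,0,0,0,0],
    [1,0.06,0,0,0,0,0],
    [1,0.06,0,0,0,0,0],
    [1,0.06,0,0,0,0,0],
    [1,0.06,0,0,0,0,0],
    [1,0.06,0,0,0,0,0],
    [1,0.04,0,0,0,0,0]
  ]
}}

```text
t: 6.95
tcp_pos: [0.5561, -0.0491, 0.1584]
eef_rot: [0.001, 0.109, 0.994, -0.0]
wrist_force: [6.4, -0.5, 3.3]
opening: 0.0004
finger_force: 3.3
```

```bash
python3 -c "
from h import *
rel()"
```

```text
t 6.95 relhome x,y mm [59.5  2.6] z 0.1584 toolphi -0.0 r,phi 59.5 2.5 Ftool [-6.3  0.9 -3.3]
```

Emit:
{"api": "move_arm", "payload": {
  "series": [
    [1,0.03,0,0,0,0,0],
    [1,0.03,0,0,0,0,0],
    [1,0.03,0,0,0,0,0]
  ]
}}

```text
t: 7.32
tcp_pos: [0.5536, -0.0485, 0.1584]
eef_rot: [0.001, 0.109, 0.994, -0.0]
wrist_force: [7.7, -0.9, 3.0]
opening: 0.0003
finger_force: 4.0
```

```bash
python3 -c "
from h import *
rel()"
```

```text
t 7.33 relhome x,y mm [56.8  2.6] z 0.1584 toolphi -0.0 r,phi 56.9 2.6 Ftool [-7.8  0.8 -3. ]
```

Emit:
{"api": "move_arm", "payload": {
  "series": [
    [1,0.03,0,0,0,0,0],
    [1,0.02,0,0,0,0,0]
  ]
}}

```text
t: 7.58
tcp_pos: [0.553, -0.0484, 0.1588]
eef_rot: [0.003, 0.109, 0.994, -0.0]
wrist_force: [16.0, -3.1, 2.9]
opening: 0.0008
finger_force: 7.9
```

```bash
python3 -c "
from h import *
rel()"
```

```text
t 7.58 relhome x,y mm [56.3  2.6] z 0.1588 toolphi -0.0 r,phi 56.3 2.7 Ftool [-16.3   0.4  -2.8]
```

Emit:
{"api": "move_arm", "payload": {
  "series": [
    [1,-0.01,0,0,0,0,0],
    [1,0.001,-0.066,0,0,0,0.2],
    [1,0.001,-0.066,0,0,0,0.2],
    [1,0.001,-0.066,0,0,0,0.2],
    [1,0.001,-0.066,0,0,0,0.2],
    [1,0.001,-0.066,0,0,0,0.2]
  ]
}}

```text
t: 8.32
tcp_pos: [0.5509, -0.0565, 0.1586]
eef_rot: [0.003, 0.196, 0.981, 0.002]
wrist_force: [21.1, 8.9, -1.5]
opening: 0.0003
finger_force: 8.2
```

```bash
cat > lab.py <<'E'
from h import *
import cv2,sys
rel()
# label direction from tab/lid in wrist image: red patch & white tab projected onto lid plane z=.205
s=sense();c=calibration("wrist");M=R.from_quat(np.roll(s["eef_rot"],-1)).as_matrix()
W=np.eye(4);W[:3,:3]=M;W[:3,3]=s["tcp_pos"];c["T"]=W@np.array(c["tool_from_camera"])
im=get_image("wrist"); cv2.imwrite("pics/w_last.png",im[:,:,::-1])
h=cv2.cvtColor(im,cv2.COLOR_RGB2HSV)
red=((h[...,0]<8)|(h[...,0]>172))&(h[...,1]>150)&(h[...,2]>80)
n,l,st,ce=cv2.connectedComponentsWithStats(red.astype(np.uint8))
for i in range(1,n):
    if st[i,4]>60:
        p=px2w(c,*ce[i],.205)[:2]; d=p-HOME
        print("red",st[i,4],ce[i].round(0),"r mm",(1e3*np.hypot(*d)).round(1),"label phi",(np.degrees(np.arctan2(d[1],d[0])-YAW)+360)%360)
E
python3 lab.py
```

```text
t 8.32 relhome x,y mm [56.  -5.8] z 0.1586 toolphi -10.1 r,phi 56.3 -5.9 Ftool [-16.   16.3   1.6]
red 629 [306. 122.] r mm 17.4 label phi 166.63628846120184
red 169 [162. 195.] r mm 77.3 label phi 274.6119673826255
```

Emit:
{"api": "move_arm", "payload": {
  "series": [
    [1,-0.02,0,0,0,0,0],
    [1,0,0,0,0,0,0]
  ]
}}

```text
t: 8.62
tcp_pos: [0.551, -0.057, 0.1584]
eef_rot: [0.002, 0.195, 0.981, 0.001]
wrist_force: [16.5, 5.4, -0.0]
opening: 0.0005
finger_force: 6.3
```

```bash
python3 lab.py
```

```text
t 8.62 relhome x,y mm [56.1 -6.2] z 0.1584 toolphi -10.0 r,phi 56.5 -6.3 Ftool [-13.2  11.4   0.1]
red 619 [307. 122.] r mm 17.4 label phi 165.5133945791298
red 169 [162. 195.] r mm 77.4 label phi 274.6821614550657
```

Emit:
{"api": "move_arm", "payload": {
  "series": [
    [1,0.001,-0.066,0,0,0,0.2],
    [1,0.001,-0.066,0,0,0,0.2],
    [1,0.001,-0.066,0,0,0,0.2],
    [1,0.001,-0.066,0,0,0,0.2]
  ]
}}

```text
t: 9.18
tcp_pos: [0.5479, -0.0641, 0.1585]
eef_rot: [0.003, 0.264, 0.965, 0.001]
wrist_force: [21.0, 6.2, -1.0]
opening: 0.0003
finger_force: 7.2
```

```bash
python3 lab.py
```

```text
t 9.18 relhome x,y mm [ 54.6 -13.8] z 0.1585 toolphi -18.1 r,phi 56.3 -14.2 Ftool [-14.9  16.    1.2]
red 627 [307. 122.] r mm 17.7 label phi 157.9124378615029
red 159 [174. 214.] r mm 76.1 label phi 275.07641044969023
```

Emit:
{"api": "move_arm", "payload": {
  "series": [
    [1,-0.025,0,0,0,0,0],
    [1,0.0,-0.066,0,0,0,0.2],
    [1,0.0,-0.066,0,0,0,0.2],
    [1,0.0,-0.066,0,0,0,0.2],
    [1,0.0,-0.066,0,0,0,0.2]
  ]
}}

```text
t: 9.85
tcp_pos: [0.5435, -0.0717, 0.1583]
eef_rot: [0.002, 0.331, 0.944, 0.001]
wrist_force: [14.9, 2.7, -0.2]
opening: 0.0003
finger_force: 5.3
```

```bash
python3 lab.py
```

```text
t 9.85 relhome x,y mm [ 52.  -22.1] z 0.1583 toolphi -26.1 r,phi 56.5 -23.1 Ftool [-10.   11.4   0.2]
red 624 [304. 122.] r mm 17.7 label phi 156.10450800038188
red 151 [189. 231.] r mm 75.4 label phi 275.716577822846
```

Emit:
{"api": "move_arm", "payload": {
  "series": [
    [1,0.015,0,0,0,0,0],
    [1,0.001,-0.066,0,0,0,0.2],
    [1,0.001,-0.066,0,0,0,0.2],
    [1,0.001,-0.066,0,0,0,0.2],
    [1,0.001,-0.066,0,0,0,0.2]
  ]
}}

```text
t: 10.52
tcp_pos: [0.5383, -0.0775, 0.1585]
eef_rot: [0.003, 0.396, 0.918, 0.001]
wrist_force: [19.6, 0.1, -0.3]
opening: 0.0004
finger_force: 7.1
```

```bash
python3 lab.py
```

```text
t 10.53 relhome x,y mm [ 48.2 -28.9] z 0.1585 toolphi -34.1 r,phi 56.2 -31.0 Ftool [-13.5  14.3   0.4]
red 625 [299. 123.] r mm 17.9 label phi 155.99245954804428
red 144 [204. 246.] r mm 74.4 label phi 276.2219604576218
red 122 [418. 254.] r mm 82.1 label phi 15.505053651789638
```

View pics/w_last.png

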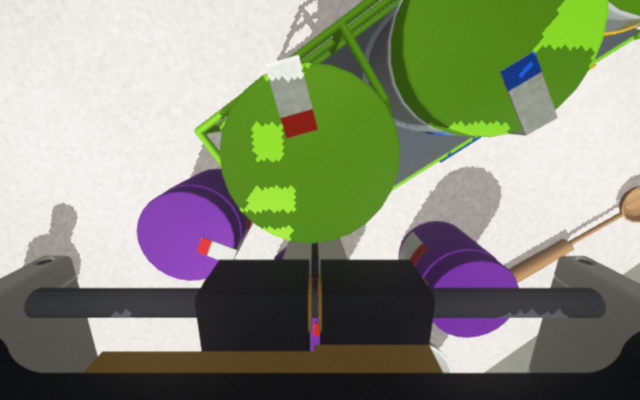

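```bash
cat > lab.py <<'E'
from h import *
import cv2
s=sense();rel(s)
c=calibration("wrist");M=R.from_quat(np.roll(s["eef_rot"],-1)).as_matrix()
W=np.eye(4);W[:3,:3]=M;W[:3,3]=s["tcp_pos"];c["T"]=W@np.array(c["tool_from_camera"])
im=get_image("wrist"); cv2.imwrite("pics/w_%05d.png"%(100*s["t"]),im[:,:,::-1])
h=cv2.cvtColor(im,cv2.COLOR_RGB2HSV)
red=((h[...,0]<8)|(h[...,0]>172))&(h[...,1]>140)&(h[...,2]>60)
n,l,st,ce=cv2.connectedComponentsWithStats(red.astype(np.uint8))
cand=[(np.hypot(*(px2w(c,*ce[i],.205)[:2]-HOME)),i) for i in range(1,n) if st[i,4]>100]
r,i=min(cand)
cn=cv2.findContours((l==i).astype(np.uint8),cv2.RETR_EXTERNAL,cv2.CHAIN_APPROX_NONE)[0][0][:,0]
q=np.array([px2w(c,u,v,.205)[:2] for u,v in cn])
(ctr,wh,a)=cv2.minAreaRect((1e3*q).astype(np.float32))
ang=a if wh[0]<wh[1] else a+90   # short side = radial
p=px2w(c,*ce[i],.205)[:2]-HOME
rough=np.degrees(np.arctan2(p[1],p[0]))
ang=ang+180*round((rough-ang)/180)
u=np.array([np.cos(np.radians(ang)),np.sin(np.radians(ang))])
cc=(p-.0175*u); cy,sy=np.cos(YAW),np.sin(YAW)
print("patch wh",np.round(wh,1),"LABEL phi",round((ang-np.degrees(YAW)+180)%360-180,1),"rough",round((rough-np.degrees(YAW)+180)%360-180,1),"r",(1e3*np.hypot(*p)).round(1),"axis rel home",np.round([1e3*(cy*cc[0]+sy*cc[1]),1e3*(-sy*cc[0]+cy*cc[1])],1))
E
python3 lab.py; ls pics
```

```text
t 10.57 relhome x,y mm [ 48.  -29.2] z 0.1585 toolphi -34.2 r,phi 56.2 -31.3 Ftool [-14.5   9.9   1.6]
patch wh [15.3  9.4] LABEL phi 161.1 rough 155.9 r 17.9 axis rel home [0.2 1.6]
s1.png
scene0.png
top0.png
topc.png
w1.png
w_01057.png
w_last.png
```

Emit:
{"api": "move_arm", "payload": {
  "series": [
    [1,0.012,-0.066,0,0,0,0.2],
    [1,0.001,-0.066,0,0,0,0.2],
    [1,0.001,-0.066,0,0,0,0.2],
    [1,0.001,-0.066,0,0,0,0.2],
    [1,0.001,-0.066,0,0,0,0.2]
  ]
}}

```text
t: 11.25
tcp_pos: [0.5308, -0.0838, 0.1589]
eef_rot: [0.004, 0.474, 0.88, 0.001]
wrist_force: [21.5, -3.7, 0.0]
opening: 0.0008
finger_force: 7.9
```

```bash
python3 lab.py; python3 - <<'E'
E
```

```text
t 11.25 relhome x,y mm [ 42.3 -36.8] z 0.1589 toolphi -44.1 r,phi 56.0 -41.0 Ftool [-15.   15.9   0.2]
patch wh [15.4  9.4] LABEL phi 153.9 rough 148.5 r 18.3 axis rel home [0.1 1.9]
```

Emit:
{"api": "move_arm", "payload": {
  "series": [
    [1,0.003,-0.066,0,0,0,0.2],
    [1,0.001,-0.066,0,0,0,0.2],
    [1,0.001,-0.066,0,0,0,0.2],
    [1,0.001,-0.066,0,0,0,0.2]
  ]
}}

```text
t: 11.8
tcp_pos: [0.5238, -0.0881, 0.159]
eef_rot: [0.004, 0.535, 0.845, 0.001]
wrist_force: [20.4, -8.0, 0.7]
opening: 0.0005
finger_force: 8.0
```

```bash
python3 lab.py; python3 - <<'E'
E
```

```text
t 11.8 relhome x,y mm [ 36.3 -42.5] z 0.159 toolphi -52.1 r,phi 55.9 -49.5 Ftool [-16.   15.   -0.5]
patch wh [15.3  9.5] LABEL phi 145.5 rough 139.2 r 18.6 axis rel home [0.3 2.3]
```

Emit:
{"api": "move_arm", "payload": {
  "series": [
    [1,-0.05,0.05,0,0,0,0],
    [1,-0.15,0.05,0,0,0,0],
    [1,-0.5,0,0,0,0,0],
    [1,0.03,0.386,0,0,0,-0.9],
    [1,0.03,0.386,0,0,0,-0.9],
    [1,0.03,0.386,0,0,0,-0.9],
    [1,0.03,0.386,0,0,0,-0.9],
    [1,0.03,0.386,0,0,0,-0.9],
    [1,0.03,0.386,0,0,0,-0.9],
    [1,0.03,0.386,0,0,0,-0.9],
    [1,0.03,0.386,0,0,0,-0.9],
    [1,0,0,0,0,0,0]
  ]
}}

```text
t: 13.35
tcp_pos: [0.5748, -0.0286, 0.1574]
eef_rot: [-0.0, -0.065, 0.998, 0.0]
wrist_force: [-0.5, -1.1, -0.4]
opening: 0.0005
finger_force: 0.0
```

```bash
python3 lab.py; python3 - <<'E'
E
```

```text
t 13.35 relhome x,y mm [73.3 26.7] z 0.1574 toolphi 19.9 r,phi 78.0 20.0 Ftool [ 0.7 -1.   0.4]
patch wh [15.4  9.6] LABEL phi 144.4 rough 137.0 r 18.4 axis rel home [0.8 2.4]
```

Emit:
{"api": "move_arm", "payload": {
  "series": [
    [1,0.25,0,0,0,0,0],
    [1,0.2,0,0,0,0,0],
    [1,0.09,0,0,0,0,0],
    [1,0.05,0,0,0,0,0],
    [1,0.04,0,0,0,0,0],
    [1,0.04,0,0,0,0,0],
    [1,0.03,0,0,0,0,0],
    [1,0.02,0,0,0,0,0]
  ]
}}

```text
t: 14.4
tcp_pos: [0.5537, -0.031, 0.1578]
eef_rot: [0.001, -0.065, 0.998, 0.0]
wrist_force: [7.5, 2.4, 0.2]
opening: 0.0005
finger_force: 3.7
```

```bash
python3 lab.py; python3 - <<'E'
E
```

```text
t 14.4 relhome x,y mm [53.2 19.7] z 0.1578 toolphi 20.0 r,phi 56.8 20.4 Ftool [-7.8  1.4 -0.2]
patch wh [15.2  9.4] LABEL phi 144.6 rough 137.0 r 18.4 axis rel home [0.8 2.4]
```

Emit:
{"api": "move_arm", "payload": {
  "series": [
    [1,0.03,0,0,0,0,0],
    [1,0.015,-0.04,0,0,0,0.1],
    [1,0.004,-0.066,0,0,0,0.2],
    [1,0.001,-0.066,0,0,0,0.2],
    [1,0.001,-0.066,0,0,0,0.2]
  ]
}}

```text
t: 15.08
tcp_pos: [0.5539, -0.037, 0.1581]
eef_rot: [0.002, -0.004, 1.0, 0.001]
wrist_force: [14.7, 11.8, -2.0]
opening: 0.0003
finger_force: 7.5
```

```bash
python3 lab.py; python3 - <<'E'
E
```

```text
t 15.07 relhome x,y mm [54.7 13.9] z 0.1581 toolphi 12.9 r,phi 56.4 14.3 Ftool [-14.8  11.7   2.1]
patch wh [15.3  9.4] LABEL phi 139.6 rough 133.6 r 18.3 axis rel home [0.7 1.9]
```

Emit:
{"api": "move_arm", "payload": {
  "series": [
    [1,0.003,-0.066,0,0,0,0.2],
    [1,0.001,-0.066,0,0,0,0.2],
    [1,0.001,-0.066,0,0,0,0.2],
    [1,0.001,-0.066,0,0,0,0.2],
    [1,0.001,-0.066,0,0,0,0.2]
  ]
}}

```text
t: 15.75
tcp_pos: [0.5533, -0.0471, 0.1582]
eef_rot: [0.002, 0.083, 0.997, 0.001]
wrist_force: [16.0, 10.9, -1.3]
opening: 0.0004
finger_force: 7.3
```

```bash
python3 lab.py; python3 - <<'E'
E
```

```text
t 15.75 relhome x,y mm [56.3  3.9] z 0.1582 toolphi 2.9 r,phi 56.4 4.0 Ftool [-14.   13.4   1.4]
patch wh [15.5  9.5] LABEL phi 128.7 rough 122.8 r 18.8 axis rel home [0.8 2.1]
```

Emit:
{"api": "move_arm", "payload": {
  "series": [
    [1,0.006,-0.066,0,0,0,0.2],
    [1,0.002,-0.066,0,0,0,0.2],
    [1,0.001,-0.066,0,0,0,0.2],
    [1,0.001,-0.066,0,0,0,0.2],
    [1,0.001,-0.066,0,0,0,0.2],
    [1,0.001,-0.066,0,0,0,0.2],
    [1,0.001,-0.066,0,0,0,0.2],
    [1,0.001,-0.066,0,0,0,0.2]
  ]
}}

```text
t: 16.8
tcp_pos: [0.5486, -0.0627, 0.1584]
eef_rot: [0.002, 0.221, 0.975, 0.001]
wrist_force: [18.7, 7.0, -1.1]
opening: 0.0004
finger_force: 6.7
```

```bash
python3 lab.py; python3 - <<'E'
E
```

```text
t 16.8 relhome x,y mm [ 55.1 -12.2] z 0.1584 toolphi -13.1 r,phi 56.4 -12.5 Ftool [-13.8  14.3   1.2]
patch wh [15.3  9.4] LABEL phi 111.9 rough 106.3 r 19.6 axis rel home [1.  2.5]
```

Emit:
{"api": "move_arm", "payload": {
  "series": [
    [1,0.01,-0.066,0,0,0,0.2],
    [1,0.003,-0.066,0,0,0,0.2],
    [1,0.001,-0.066,0,0,0,0.2],
    [1,0.001,-0.066,0,0,0,0.2],
    [1,0.001,-0.066,0,0,0,0.2],
    [1,0.001,-0.066,0,0,0,0.2],
    [1,0.001,-0.066,0,0,0,0.2],
    [1,0.001,-0.066,0,0,0,0.2]
  ]
}}

```text
t: 17.85
tcp_pos: [0.5394, -0.0765, 0.1585]
eef_rot: [0.002, 0.355, 0.935, 0.001]
wrist_force: [16.2, 1.1, 0.2]
opening: 0.0007
finger_force: 5.6
```

```bash
python3 lab.py; python3 - <<'E'
E
```

```text
t 17.85 relhome x,y mm [ 49.1 -27.7] z 0.1585 toolphi -29.1 r,phi 56.4 -29.4 Ftool [-11.4  11.6  -0.1]
patch wh [ 9.5 15.3] LABEL phi 101.2 rough 95.8 r 20.1 axis rel home [1.3 2.8]
```

Emit:
{"api": "move_arm", "payload": {
  "series": [
    [1,0.02,0,0,0,0,0],
    [1,0.008,-0.066,0,0,0,0.2],
    [1,0.004,-0.066,0,0,0,0.2],
    [1,0.004,-0.066,0,0,0,0.2],
    [1,0.004,-0.066,0,0,0,0.2],
    [1,0.004,-0.066,0,0,0,0.2]
  ]
}}

```text
t: 18.65
tcp_pos: [0.5321, -0.0829, 0.1588]
eef_rot: [0.003, 0.435, 0.9, 0.001]
wrist_force: [21.5, -3.8, -0.6]
opening: 0.0004
finger_force: 7.7
```

```bash
python3 lab.py; python3 - <<'E'
E
```

```text
t 18.65 relhome x,y mm [ 43.3 -35.5] z 0.1588 toolphi -39.1 r,phi 56.0 -39.4 Ftool [-16.3  14.5   0.7]
patch wh [ 9.5 15.3] LABEL phi 92.2 rough 87.5 r 20.5 axis rel home [1.6 3. ]
```

Emit:
{"api": "move_arm", "payload": {
  "series": [
    [1,0.001,-0.066,0,0,0,0.2],
    [1,0.001,-0.066,0,0,0,0.2],
    [1,0.001,-0.066,0,0,0,0.2],
    [1,0.001,-0.066,0,0,0,0.2],
    [1,0.001,-0.066,0,0,0,0.2],
    [1,0.001,-0.066,0,0,0,0.2],
    [1,0.001,-0.066,0,0,0,0.2]
  ]
}}

```text
t: 19.58
tcp_pos: [0.5194, -0.0905, 0.1586]
eef_rot: [0.002, 0.542, 0.84, 0.0]
wrist_force: [11.7, -4.5, 0.9]
opening: 0.0004
finger_force: 4.9
```

```bash
python3 lab.py; python3 - <<'E'
E
```

```text
t 19.57 relhome x,y mm [ 32.5 -45.7] z 0.1586 toolphi -53.1 r,phi 56.1 -54.6 Ftool [-8.9  8.8 -0.8]
patch wh [ 9.5 15.3] LABEL phi 89.9 rough 85.6 r 20.6 axis rel home [1.6 3. ]
```

Emit:
{"api": "move_arm", "payload": {
  "series": [
    [1,-0.05,0.05,0,0,0,0],
    [1,-0.15,0.05,0,0,0,0],
    [1,-0.5,0,0,0,0,0],
    [1,0.033,0.403,0,0,0,-0.94],
    [1,0.033,0.403,0,0,0,-0.94],
    [1,0.033,0.403,0,0,0,-0.94],
    [1,0.033,0.403,0,0,0,-0.94],
    [1,0.033,0.403,0,0,0,-0.94],
    [1,0.033,0.403,0,0,0,-0.94],
    [1,0.033,0.403,0,0,0,-0.94],
    [1,0.033,0.403,0,0,0,-0.94],
    [1,0,0,0,0,0,0]
  ]
}}

```text
t: 21.12
tcp_pos: [0.5718, -0.0279, 0.1574]
eef_rot: [-0.0, -0.084, 0.996, 0.0]
wrist_force: [0.2, 0.1, 0.6]
opening: 0.0006
finger_force: 0.0
```

```bash
python3 lab.py; python3 - <<'E'
E
```

```text
t 21.12 relhome x,y mm [70.2 26.7] z 0.1574 toolphi 22.1 r,phi 75.1 20.8 Ftool [-0.2  0.1 -0.6]
patch wh [ 9.4 15.3] LABEL phi 90.0 rough 84.5 r 20.9 axis rel home [2.  3.3]
```

Contact expected near r=57, so about 18 mm in, then press 2.4 mm.

Emit:
{"api": "move_arm", "payload": {
  "series": [
    [1,0.25,0,0,0,0,0],
    [1,0.17,0,0,0,0,0],
    [1,0.06,0,0,0,0,0],
    [1,0.05,0,0,0,0,0],
    [1,0.04,0,0,0,0,0],
    [1,0.03,0,0,0,0,0],
    [1,0.03,0,0,0,0,0]
  ]
}}

```text
t: 22.05
tcp_pos: [0.5536, -0.0308, 0.1579]
eef_rot: [0.001, -0.084, 0.996, 0.0]
wrist_force: [9.2, 3.5, -0.1]
opening: 0.0005
finger_force: 4.5
```

```bash
python3 lab.py; python3 - <<'E'
E
```

```text
t 22.05 relhome x,y mm [53. 20.] z 0.1579 toolphi 22.2 r,phi 56.7 20.7 Ftool [-9.6  1.9  0.1]
patch wh [ 9.5 15.3] LABEL phi 90.3 rough 84.7 r 20.9 axis rel home [2.  3.3]
```

Emit:
{"api": "move_arm", "payload": {
  "series": [
    [1,0.025,0,0,0,0,0],
    [1,0.012,-0.04,0,0,0,0.1],
    [1,0.005,-0.066,0,0,0,0.2],
    [1,0.002,-0.066,0,0,0,0.2],
    [1,0.002,-0.066,0,0,0,0.2],
    [1,0.001,-0.066,0,0,0,0.2],
    [1,0.001,-0.066,0,0,0,0.2]
  ]
}}

```text
t: 22.98
tcp_pos: [0.554, -0.0409, 0.158]
eef_rot: [0.002, 0.012, 1.0, 0.001]
wrist_force: [14.0, 10.4, -2.1]
opening: 0.0003
finger_force: 6.3
```

```bash
python3 lab.py; python3 - <<'E'
E
```

```text
t 22.98 relhome x,y mm [55.6 10.2] z 0.158 toolphi 11.1 r,phi 56.5 10.4 Ftool [-13.8  10.7   2.2]
patch wh [ 9.5 15.3] LABEL phi 80.6 rough 76.0 r 20.6 axis rel home [2.1 2.7]
```

Emit:
{"api": "move_arm", "payload": {
  "series": [
    [1,0.008,-0.066,0,0,0,0.2],
    [1,0.002,-0.066,0,0,0,0.2],
    [1,0.002,-0.066,0,0,0,0.2],
    [1,0.001,-0.066,0,0,0,0.2],
    [1,0.001,-0.066,0,0,0,0.2],
    [1,0.001,-0.066,0,0,0,0.2],
    [1,0.001,-0.066,0,0,0,0.2],
    [1,0.001,-0.066,0,0,0,0.2]
  ]
}}

```text
t: 24.02
tcp_pos: [0.5511, -0.057, 0.158]
eef_rot: [0.002, 0.151, 0.989, 0.001]
wrist_force: [12.8, 5.8, -1.2]
opening: 0.0007
finger_force: 4.8
```

```bash
python3 lab.py; python3 - <<'E'
E
```

```text
t 24.02 relhome x,y mm [56.3 -6.2] z 0.158 toolphi -4.9 r,phi 56.6 -6.3 Ftool [-10.4   9.4   1.2]
patch wh [ 9.5 15.1] LABEL phi 66.1 rough 61.8 r 21.0 axis rel home [2.9 2.5]
```

Emit:
{"api": "move_arm", "payload": {
  "series": [
    [1,0.02,-0.03,0,0,0,0.1],
    [1,0.008,-0.066,0,0,0,0.2],
    [1,0.004,-0.066,0,0,0,0.2],
    [1,0.004,-0.066,0,0,0,0.2],
    [1,0.004,-0.066,0,0,0,0.2],
    [1,0.004,-0.066,0,0,0,0.2]
  ]
}}

```text
t: 24.82
tcp_pos: [0.5465, -0.0668, 0.1585]
eef_rot: [0.002, 0.245, 0.969, 0.001]
wrist_force: [16.5, 3.9, -0.8]
opening: 0.0002
finger_force: 6.3
```

```bash
python3 lab.py; python3 - <<'E'
E
```

```text
t 24.82 relhome x,y mm [ 53.9 -16.8] z 0.1585 toolphi -15.9 r,phi 56.4 -17.3 Ftool [-12.6  11.3   0.8]
patch wh [ 9.5 15.3] LABEL phi 65.2 rough 61.8 r 20.9 axis rel home [2.6 2.5]
```

Emit:
{"api": "move_arm", "payload": {
  "series": [
    [1,0.015,0,0,0,0,0],
    [1,0.01,-0.066,0,0,0,0.2],
    [1,0.004,-0.066,0,0,0,0.2],
    [1,0.004,-0.066,0,0,0,0.2],
    [1,0.004,-0.066,0,0,0,0.2],
    [1,0.004,-0.066,0,0,0,0.2]
  ]
}}

```text
t: 25.62
tcp_pos: [0.5405, -0.075, 0.1587]
eef_rot: [0.003, 0.329, 0.944, 0.001]
wrist_force: [19.9, 1.1, -0.7]
opening: 0.0004
finger_force: 7.3
```

```bash
python3 lab.py; python3 - <<'E'
E
```

```text
t 25.62 relhome x,y mm [ 49.8 -26.1] z 0.1587 toolphi -25.9 r,phi 56.2 -27.6 Ftool [-14.9  13.2   0.9]
patch wh [ 9.5 14.9] LABEL phi 64.8 rough 61.4 r 20.8 axis rel home [2.5 2.4]
```

Emit:
{"api": "move_arm", "payload": {
  "series": [
    [1,0.008,-0.066,0,0,0,0.2],
    [1,0.003,-0.066,0,0,0,0.2],
    [1,0.003,-0.066,0,0,0,0.2],
    [1,0.003,-0.066,0,0,0,0.2],
    [1,0.003,-0.066,0,0,0,0.2]
  ]
}}

```text
t: 26.3
tcp_pos: [0.5331, -0.0823, 0.1587]
eef_rot: [0.003, 0.41, 0.912, 0.001]
wrist_force: [16.2, -2.7, 0.8]
opening: 0.0005
finger_force: 6.1
```

```bash
python3 lab.py; python3 - <<'E'
E
```

```text
t 26.3 relhome x,y mm [ 44.1 -34.8] z 0.1587 toolphi -35.9 r,phi 56.2 -38.3 Ftool [-12.8  10.3  -0.7]
patch wh [ 9.4 15.3] LABEL phi 65.1 rough 61.9 r 20.9 axis rel home [2.5 2.6]
```

Emit:
{"api": "move_arm", "payload": {
  "series": [
    [1,-0.05,0.05,0,0,0,0],
    [1,-0.15,0.05,0,0,0,0],
    [1,-0.5,0.05,0,0,0,0],
    [1,0.028,0.369,0,0,0,-0.86],
    [1,0.028,0.369,0,0,0,-0.86],
    [1,0.028,0.369,0,0,0,-0.86],
    [1,0.028,0.369,0,0,0,-0.86],
    [1,0.028,0.369,0,0,0,-0.86],
    [1,0.028,0.369,0,0,0,-0.86],
    [1,0.028,0.369,0,0,0,-0.86],
    [1,0,0,0,0,0,0]
  ]
}}

```text
t: 27.72
tcp_pos: [0.5719, -0.0241, 0.1573]
eef_rot: [-0.0, -0.103, 0.995, 0.0]
wrist_force: [0.3, -0.0, 0.3]
opening: 0.0007
finger_force: 0.0
```

```bash
python3 lab.py; python3 - <<'E'
E
```

```text
t 27.73 relhome x,y mm [69.4 30.4] z 0.1573 toolphi 24.4 r,phi 75.8 23.6 Ftool [-0.3 -0.1 -0.3]
patch wh [ 9.5 15.2] LABEL phi 64.7 rough 61.4 r 21.3 axis rel home [2.8 2.9]
```

Emit:
{"api": "move_arm", "payload": {
  "series": [
    [1,0.25,0,0,0,0,0],
    [1,0.18,0,0,0,0,0],
    [1,0.06,0,0,0,0,0],
    [1,0.06,0,0,0,0,0],
    [1,0.04,0,0,0,0,0],
    [1,0.04,0,0,0,0,0],
    [1,0.03,0,0,0,0,0]
  ]
}}

```text
t: 28.65
tcp_pos: [0.553, -0.0279, 0.158]
eef_rot: [0.001, -0.103, 0.995, 0.0]
wrist_force: [10.1, 3.4, -0.7]
opening: 0.0004
finger_force: 5.4
```

```bash
python3 lab.py; python3 - <<'E'
E
```

```text
t 28.65 relhome x,y mm [51.8 22.6] z 0.158 toolphi 24.4 r,phi 56.6 23.6 Ftool [-10.6   1.3   0.8]
patch wh [ 9.7 15.1] LABEL phi 64.9 rough 62.1 r 21.4 axis rel home [2.6 3. ]
```

Emit:
{"api": "move_arm", "payload": {
  "series": [
    [1,0.025,0,0,0,0,0],
    [1,0.012,-0.04,0,0,0,0.1],
    [1,0.008,-0.066,0,0,0,0.2],
    [1,0.004,-0.066,0,0,0,0.2],
    [1,0.003,-0.066,0,0,0,0.2],
    [1,0.003,-0.066,0,0,0,0.2],
    [1,0.002,-0.066,0,0,0,0.2]
  ]
}}

```text
t: 29.58
tcp_pos: [0.5538, -0.0378, 0.1583]
eef_rot: [0.002, -0.007, 1.0, 0.002]
wrist_force: [16.7, 14.0, -2.4]
opening: 0.0003
finger_force: 8.4
```

```bash
python3 lab.py; python3 - <<'E'
E
```

```text
t 29.57 relhome x,y mm [54.7 13.1] z 0.1583 toolphi 13.4 r,phi 56.3 13.5 Ftool [-16.9  13.8   2.5]
patch wh [ 9.7 15.3] LABEL phi 55.9 rough 53.0 r 21.1 axis rel home [2.9 2.4]
```

Rolling well; N is slightly high, so I ease it a little.

Emit:
{"api": "move_arm", "payload": {
  "series": [
    [1,-0.005,-0.066,0,0,0,0.2],
    [1,0.001,-0.066,0,0,0,0.2],
    [1,0.002,-0.066,0,0,0,0.2],
    [1,0.002,-0.066,0,0,0,0.2],
    [1,0.002,-0.066,0,0,0,0.2],
    [1,0.002,-0.066,0,0,0,0.2],
    [1,0.002,-0.066,0,0,0,0.2]
  ]
}}

```text
t: 30.5
tcp_pos: [0.5523, -0.0521, 0.1583]
eef_rot: [0.002, 0.115, 0.993, 0.001]
wrist_force: [16.6, 10.1, -1.6]
opening: 0.0003
finger_force: 6.8
```

```bash
python3 lab.py; python3 - <<'E'
E
```

```text
t 30.5 relhome x,y mm [56.4 -1.1] z 0.1583 toolphi -0.7 r,phi 56.4 -1.1 Ftool [-13.9  13.6   1.7]
patch wh [ 9.7 15.3] LABEL phi 40.4 rough 39.2 r 21.3 axis rel home [3.2 2.2]
```

Emit:
{"api": "move_arm", "payload": {
  "series": [
    [1,0.012,-0.066,0,0,0,0.2],
    [1,0.004,-0.066,0,0,0,0.2],
    [1,0.003,-0.066,0,0,0,0.2],
    [1,0.003,-0.066,0,0,0,0.2],
    [1,0.003,-0.066,0,0,0,0.2],
    [1,0.003,-0.066,0,0,0,0.2]
  ]
}}

```text
t: 31.3
tcp_pos: [0.5482, -0.0635, 0.1585]
eef_rot: [0.003, 0.218, 0.976, 0.001]
wrist_force: [19.2, 6.4, -1.0]
opening: 0.0004
finger_force: 7.0
```

```bash
python3 lab.py; python3 - <<'E'
E
```

```text
t 31.3 relhome x,y mm [ 54.8 -13.1] z 0.1585 toolphi -12.7 r,phi 56.3 -13.5 Ftool [-14.7  14.    1.1]
patch wh [ 9.7 15.1] LABEL phi 28.4 rough 28.5 r 21.3 axis rel home [3.3 1.8]
```

Emit:
{"api": "move_arm", "payload": {
  "series": [
    [1,0.012,-0.066,0,0,0,0.2],
    [1,0.004,-0.066,0,0,0,0.2],
    [1,0.004,-0.066,0,0,0,0.2],
    [1,0.004,-0.066,0,0,0,0.2],
    [1,0.004,-0.066,0,0,0,0.2]
  ]
}}

```text
t: 31.98
tcp_pos: [0.5428, -0.0721, 0.1587]
eef_rot: [0.003, 0.302, 0.953, 0.001]
wrist_force: [20.1, 4.0, -1.4]
opening: 0.0004
finger_force: 7.1
```

```bash
python3 lab.py; python3 - <<'E'
E
```

```text
t 31.98 relhome x,y mm [ 51.5 -22.7] z 0.1587 toolphi -22.7 r,phi 56.3 -23.8 Ftool [-14.2  14.8   1.5]
patch wh [ 9.7 15.1] LABEL phi 17.8 rough 19.2 r 21.2 axis rel home [3.4 1.6]
```

Emit:
{"api": "move_arm", "payload": {
  "series": [
    [1,0.014,-0.066,0,0,0,0.2],
    [1,0.005,-0.066,0,0,0,0.2],
    [1,0.005,-0.066,0,0,0,0.2],
    [1,0.004,-0.066,0,0,0,0.2],
    [1,0.004,-0.066,0,0,0,0.2]
  ]
}}

```text
t: 32.65
tcp_pos: [0.5359, -0.0797, 0.1588]
eef_rot: [0.003, 0.384, 0.923, 0.001]
wrist_force: [21.3, -0.3, -1.2]
opening: 0.0004
finger_force: 7.3
```

```bash
python3 lab.py; python3 - <<'E'
E
```

```text
t 32.65 relhome x,y mm [ 46.4 -31.6] z 0.1588 toolphi -32.7 r,phi 56.1 -34.3 Ftool [-15.2  14.9   1.3]
patch wh [15.2  9.7] LABEL phi 7.4 rough 10.2 r 21.1 axis rel home [3.4 1.5]
```

Emit:
{"api": "move_arm", "payload": {
  "series": [
    [1,0.008,-0.066,0,0,0,0.2],
    [1,0.004,-0.066,0,0,0,0.2],
    [1,0.003,-0.066,0,0,0,0.2],
    [1,0.003,-0.066,0,0,0,0.2]
  ]
}}

```text
t: 33.2
tcp_pos: [0.5293, -0.085, 0.1588]
eef_rot: [0.003, 0.448, 0.894, 0.001]
wrist_force: [17.2, -3.5, 0.9]
opening: 0.0004
finger_force: 6.4
```

```bash
python3 lab.py; python3 - <<'E'
E
```

```text
t 33.2 relhome x,y mm [ 41.1 -38.2] z 0.1588 toolphi -40.7 r,phi 56.1 -42.9 Ftool [-13.1  11.6  -0.8]
patch wh [15.1  9.6] LABEL phi 5.8 rough 8.6 r 21.1 axis rel home [3.4 1.4]
```

Emit:
{"api": "move_arm", "payload": {
  "series": [
    [1,-0.05,0.05,0,0,0,0],
    [1,-0.15,0.05,0,0,0,0],
    [1,-0.5,0.05,0,0,0,0],
    [1,0.028,0.369,0,0,0,-0.86],
    [1,0.028,0.369,0,0,0,-0.86],
    [1,0.028,0.369,0,0,0,-0.86],
    [1,0.028,0.369,0,0,0,-0.86],
    [1,0.028,0.369,0,0,0,-0.86],
    [1,-0.3,0,0,0,0,0],
    [1,0,0,0,0,0,0]
  ]
}}

```text
t: 34.5
tcp_pos: [0.5813, -0.0547, 0.1573]
eef_rot: [-0.0, 0.09, 0.996, -0.0]
wrist_force: [-0.1, -0.1, 0.1]
opening: 0.0006
finger_force: 0.0
```

```bash
python3 lab.py; cp $(ls -t pics/w_0*|head -1) pics/wfin.png
python3 - <<'E'
from h import *
import cv2
a=cv2.imread("pics/wfin.png"); b=cv2.resize(get_image("top")[160:310,190:400,::-1],(560,400)); 
cv2.imwrite("pics/fin.png",np.vstack([cv2.resize(a,(480,300)),cv2.resize(b,(480,300)) ]))
E
```

```text
t 34.5 relhome x,y mm [85.2  2.6] z 0.1573 toolphi 2.2 r,phi 85.3 1.8 Ftool [ 0.1 -0.2 -0.1]
patch wh [15.2  9.5] LABEL phi 6.2 rough 9.3 r 21.5 axis rel home [3.8 1.6]
```

View pics/fin.png

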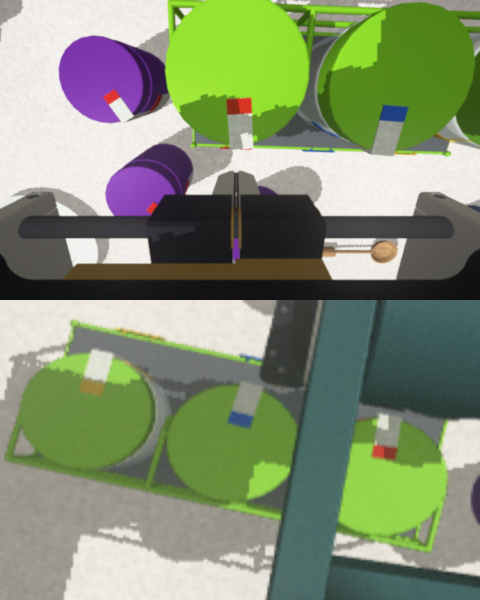

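```bash
python3 -c "
from station import job
print(job.hand_in())"
```

```text
the job is handed in; nothing more can be done
None
```

I handed the job in at about 34.5 s: by my measurements the red-label jar is home against the rail with its label about 6° off straight out (limit 12°). The two other jars looked unmoved, the hand is clear, and the peak readings were 16.9 N normal and about 23 N total with friction. I can't confirm how the 22 N limit counts friction, and the hand-in gave no verdict.

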